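# Clamp the oil stone in the honing board

### The arm

A 7-joint arm with a two-finger parallel gripper is mounted at the origin on a cart in front of the work surface, level with it; the furniture and walls round the work are solid. World frame = base frame: x ahead of the robot, y to its left, z up, the work surface at z = 0. Lengths are in mm, angles in rad, forces in N, time in s.
With the tool pointing down it reaches from about 400 to 875 mm from the base axis. Payload 4.4 kg.
Tool frame: the origin (TCP) lies at the very end of the fingers, on their centre line; the grasp point (between the pads) lies 19 mm behind it; z points along the fingers, y is the line along which they close (so a half turn about z gives the same grasp; the last joint's range is limited). The gripper opens to 85 mm and grips with 20 to 120 N. Pads are 22 mm wide; open, the fingers measure 114 mm over their backs; the gripper's body (76 mm by 85 mm) begins 54 mm behind the grasp point. The pads swing forward as they close: fully open they stand 13 mm farther back than shut.
Start: joints at [1.257, 0.628, 0.038, 1.517, -0.027, 0.996, -0.02], TCP at [159.455, -630.153, 193.513] pointing down, gripper open.
Joint ranges: [-3.06, 3.06], [-0.37, 2.12], [-1.25, 1.32], [0.18, 2.47], [-1.1, 4.24], [0.23, 1.98], [-2.94, 2.94]. Speed limits (rad/s): [2.57, 2.57, 3.14, 3.14, 3.14, 3.14, 3.14].

### API

Orientations are given as [roll, pitch, yaw] about the fixed x, y, z axes, in that order (R = Rz(yaw) Ry(pitch) Rx(roll)).
In Python, from cell import sensors, get_image, camera_params, order gives the robot as it stands.
- The arm moves only by the shell command python3 -m inch 'ROWS' [OPENING]. ROWS is JSON, a list that holds one entry, the list of rows, each a list of 4 numbers: the shift along the tool's x, y, z in cm, then the turn about the tool's z in degrees. A call has 1 to 8 rows; each row is the pose to reach, as a shift and turn from the pose commanded when the call began, along the tool's axes at that moment; what a row does not reach only later rows make up. A row lasts 1/12 s, in which the tool goes at most 41.7 mm and 7.16 degrees, less where a joint would pass 70% of its speed; a pose out of reach is approached as far as the arm can. A call with a gripper value outside its range is refused whole. OPENING is the finger opening in cm, from 0 to 8.54, set as the call begins (- or left out, the last holds). The fingers move at their own pace and stop on an object; the grip force is fixed at half the most. Time passes only in rows, so rows that repeat a pose let the fingers close. It gives the time, the measured TCP pose, the force, the opening and the grip force at its end, in the units of the state.
- sensors.read_state(): the state, without advancing time (a new reading comes with each control period).
- get_image(name): name is "scene" or "top"; returns the picture (480x640x3 uint8, blue, green, red); there is no depth.
- camera_params(name): a dict with "mtx" (3x3 intrinsics, pixels), "D" ([k1, k2, p1, p2, k3] as OpenCV has them; the pictures are not rectified), "rvec" (rotation vector, rad) and "tvec" (3), from world to camera coordinates, as OpenCV has them. Camera axes: x right, y down, z forward; pixel columns grow to the right and rows downward; lengths in mm; the calibration is good to about 2 mm. A picture is of the moment at which its call begins. camera_params takes no time and is no camera call.
- order.finish_job(): hands the job in; it is judged then, once.
The state is a dict: "clock": time; "qpos": joint angles; "qd": joint speeds; "tau": joint torques, N m; "eef_pos": TCP position; "tool_rot": TCP orientation; "force": force on the tool from outside, world axes, zero at the start; "torque": the same for the moment, N m; "width": finger opening in mm; "gripper_force": force on a finger pad.
Only numpy, scipy, OpenCV 4.12 (cv2) and the standard library are available. Lean on these libraries where they do the work, as an engineer would, in place of code of your own. Each camera call takes 0.05 s, during which the arm holds its last target. There are 200 camera calls.

### The job

Get the oil stone ready for sharpening on the honing board, by pushing only: push the lever of the toggle clamp up and over towards the front edge of the bench so that it flips open, push the stone along the rear rail until its end is up against the end stop, then push the lever back over the other way until it snaps down and the rubber foot grips the stone against the rail. Never lift the stone, and leave the other things where they are.

Things in the scene. Friction and masses are not known exactly. Their poses are not given: they have to be found in the camera images.
- honing_board: Plywood board 190 x 240 x 18 mm, screwed to the bench. Origin: centre of its underside; x to its rear edge, y to its left end, z up. A wooden rear rail, 19 wide and 15 mm high, runs along the whole rear edge; a wooden end stop stands at the right end; the bed's left end is open. A steel push-type toggle clamp sits front right, its plunger moving along x, 13 mm above the board's top.
- stone_home (a point): On the board's top under the centre of the stone when it is fully home: board x = +52, y = -24 mm. The rail's face is 24 mm behind it (board x = +76), the end stop's face 76 mm to the right of it (board y = -100); the stop is 20 mm thick, 15 mm high, and reaches 64 mm forward from the rail.
- whetstone: The oil stone, a plain grey block 48 x 152 x 24 mm, about 0.5 kg, loose, lying flat on the board, long side (its own y axis) roughly along the rail, 75 to 95 mm to the left of its place. Origin: centre of its underside; z up.
- clamp_lever (a joint): Lever angle, rad. 0: shut, lever leaning 47 deg above level over the plunger, towards the rail, plunger out. 1.50: open, leaning as far back over the front edge, plunger drawn in 20 mm. Starts at 0. Its weight keeps it at either end; it topples past upright (0.75). With the stone in place push it on against the foot's spring to dead centre (0.14); there it snaps to 0 and locks.
- lever_pivot (a point): Pivot of the lever, fixed on the clamp at board x = -70, y = -40, 31 mm above the bench. The lever turns in the upright plane along the board's x axis.
- lever_tip (a point): End of the lever's round black grip, on its axis, 85 mm from the pivot; the grip is 20 mm thick and 53 mm long. Under 5 N there moves the lever either way.
- clamp_foot: Rubber foot on the plunger, 18 mm across. Origin: centre of its rear face; the front face is 8.5 mm further along board x. Shut without the stone, the front face is 3 mm too far out for the stone to pass; pressed on the stone, it gives 1 mm per 6 N. Drawn in, it leaves 65 mm between its face and the rail.
- cork_0: Bystander: wine cork 24 x 42 mm standing on the front left part of the board.
- spanner_10: Bystander: small open-ended spanner, 128 mm long, 4 mm thick, lying on the front left part of the board.
- oil_can: Bystander: bench oil can with a long spout, 142 mm high, behind the board at the right. Origin under its centre.

How it is judged:
By the outcome, as a careful person would: the job done as asked, in the order asked, and still so for the second after the job is handed in, with the robot touching nothing.
It also fails if it takes over 54 s, if anything falls off the work surface, if the arm or the gripper's body presses on something with over 40 N, if the wrist force passes 120 N, or if a joint passes its speed limit or range.

## Working session

There is one attempt and no reset: what is moved stays moved. The work goes in short steps, Python scripts to look and compute and a shell command to move; the robot and the scene stay as the last step left them, time stands still between calls to the robot, and variables do not carry over. Pictures are saved under pics/ and viewed, at most 13 in all, crops included, and the job is handed in when it is done.

```bash
mkdir -p pics; ls
python3 - <<'E'
from cell import sensors,get_image,camera_params
import cv2
s=sensors.read_state();print(s['clock'],s['eef_pos'],s['tool_rot'],s['width'])
for n in("scene","top"):
    cv2.imwrite(f"pics/{n}0.png",get_image(n)); p=camera_params(n);print(n,p)
E
```

```text
pics
0.0 [ 159.25969706 -629.44580138  192.57743161] [-3.13965529e+00  4.04797772e-05  2.47796815e-01] 85.02115953589264
scene {'mtx': array([[568.61024088,   0.        , 318.37280072],
       [  0.        , 568.61024088, 247.505955  ],
       [  0.        ,   0.        ,   1.        ]]), 'D': array([-0.12894519,  0.        ,  0.        ,  0.        ,  0.        ]), 'rvec': array([ 1.04538295, -2.24031137,  1.16599229]), 'tvec': array([560.62041559, 201.69591369, 694.35056373])}
top {'mtx': array([[624.29028298,   0.        , 320.91921606],
       [  0.        , 624.29028298, 248.7806465 ],
       [  0.        ,   0.        ,   1.        ]]), 'D': array([-0.02947437,  0.        ,  0.        ,  0.        ,  0.        ]), 'rvec': array([ 2.13577002, -2.17866337,  0.13680808]), 'tvec': array([269.34904125, 562.32088942, 897.44299976])}
```

View pics/scene0.png

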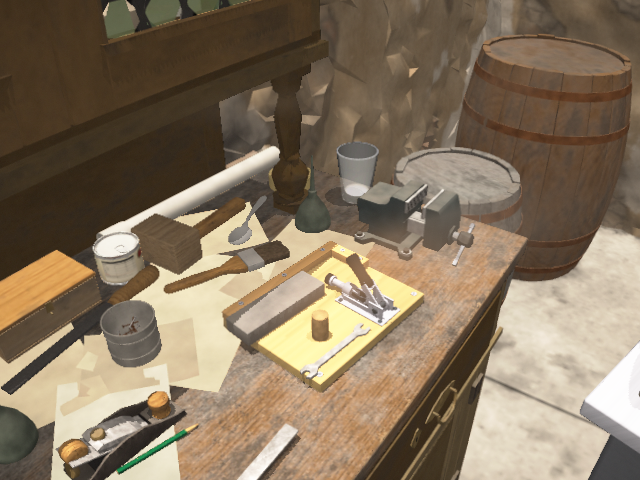

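View pics/top0.png

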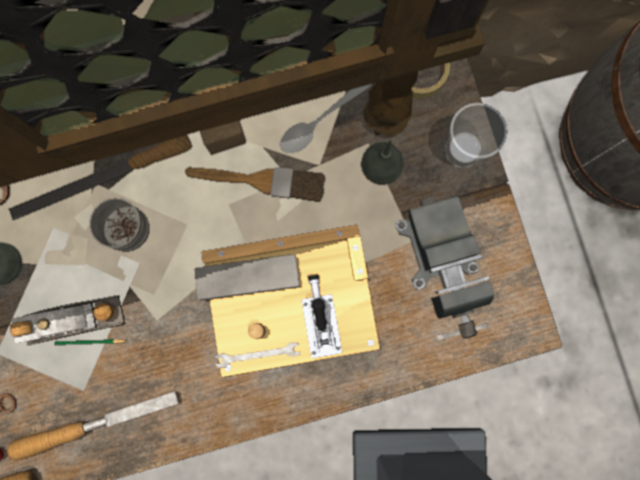

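The scene view shows the board with the stone at its left end against the rail, and the clamp front right at about (365,290). In the top view the board spans about (203,250) to (378,350), the stone (196..298, 255..298) and the lever about (320,310). I'll enlarge the top view and measure from it.

```bash
cat > h.py <<'E'
from cell import sensors,get_image,camera_params
import cv2,numpy as np
def P(n,pts):
    p=camera_params(n);return cv2.projectPoints(np.float64(pts).reshape(-1,1,3),p['rvec'],p['tvec'],p['mtx'],p['D'])[0][:,0]
def U(n,px,z):
    p=camera_params(n);R=cv2.Rodrigues(p['rvec'])[0];c=-R.T@p['tvec']
    u=cv2.undistortPoints(np.float64(px).reshape(-1,1,2),p['mtx'],p['D'])[:,0]
    d=np.c_[u,np.ones(len(u))]@R
    return c+d*((np.broadcast_to(z,len(u))-c[2])/d[:,2])[:,None]
def crop(img,name,x,y,w,h,s):
    cv2.imwrite('pics/'+name,cv2.resize(img[y:y+h,x:x+w],None,fx=s,fy=s,interpolation=cv2.INTER_CUBIC))
E
python3 - <<'E'
from h import *
crop(cv2.imread('pics/top0.png'),'topc.png',190,222,200,150+5,3.8)
print(P('top',[[0,0,0],[500,0,0],[500,100,0],[159,-630,0]]))
E
```

```text
[[505.62145923 634.38413399]
 [489.23760539 291.82595455]
 [424.53001221 293.1765539 ]
 [909.33352036 506.30971515]]
```

View pics/topc.png

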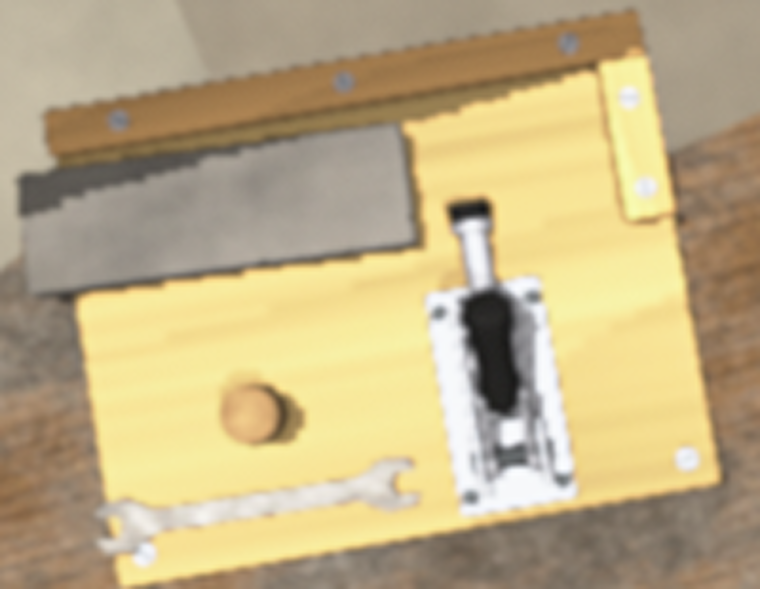

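The crop shows the board's front corners at (120,587) and (719,482) and the rail's rear top corners at (45,110) and (637,10). The stone's top corners are (20,175), (400,124), (420,245) and (35,293). The lever's tip is near (490,300) and the foot at (470,210).

```bash
cat >> h.py <<'E'
def full(px): return np.float64(px)/3.8+[190,222]
def fit(L,W):
    L=np.float64(L);W=np.float64(W);a=L.mean(0);b=W.mean(0);l=L-a;w=W-b
    th=np.arctan2((l[:,0]*w[:,1]-l[:,1]*w[:,0]).sum(),(l*w).sum());c,s=np.cos(th),np.sin(th)
    R=np.array([[c,-s],[s,c]]);t=b-R@a;return th,R,t,np.linalg.norm(W-(L@R.T+t),axis=1)
E
python3 - <<'E'
from h import *
W=U('top',full([[120,587],[719,482],[45,110],[637,10]]),[18,18,33,33])[:,:2]
th,R,t,r=fit([[-95,120],[-95,-120],[95,120],[95,-120]],W);print('board',th,t,r)
S=U('top',full([[20,175],[400,124],[420,245],[35,293]]),42)[:,:2]
ts,Rs,tt,rs=fit([[24,76],[24,-76],[-24,-76],[-24,76]],S);print('stone',ts,tt,rs,'in board',ts-th,R.T@(tt-t))
print((S-t)@R)
w=lambda x,y,z:[*(R@[x,y]+t),z]
k=dict(home=w(52,-24,18),pivot=w(-70,-40,31),tip0=w(-70+85*np.cos(.82),-40,31+62),tip15=w(-70-58,-40,93),up=w(-70,-40,116),footface=w(18,-40,31))
for n,v in k.items(): print(n,np.round(v,1),((P('top',[v])[0]-[190,222])*3.8).round(), P('scene',[v])[0].round())
np.savez('board.npz',R=R,t=t,th=th)
E
```

```text
board 0.1491818517437727 [492.5843851  305.56903536] [0.83966429 1.5825648  1.85635965 1.48218901]
stone 0.1122636140184446 [526.8840071  367.15335366] [0.98562603 2.05247195 0.35342528 1.90303174] in board -0.03691823772532808 [43.07187954 55.80237919]
[[ 69.20887315 130.12542318]
 [ 64.04149221 -18.98985589]
 [ 16.17858268 -18.92237562]
 [ 22.85857015 130.99632507]]
home [547.6 289.6  18. ] [420. 158.] [311. 285.]
pivot [429.3 255.6  31. ] [511. 457.] [381. 307.]
tip0 [486.7 264.2  93. ] [485. 302.] [350. 257.]
tip15 [372. 247.  93.] [539. 621.] [418. 290.]
up [429.3 255.6 116. ] [512. 462.] [384. 259.]
footface [516.3 268.7  31. ] [473. 233.] [334. 282.]
```

```bash
python3 -m inch '[[[2.4,-3,0,1],[4.9,-6,0,2],[7.5,-9.2,0,3],[10.1,-12.4,0,4],[12.7,-15.6,0,5],[15.3,-18.8,0,5.67],[17.9,-22,0,5.67],[20.5,-25.2,0,5.67]]]' 0
cat >> h.py <<'E'
b=np.load('board.npz') 
def go(*pts):
    s=sensors.read_state();print('t',s['clock'],'F',s['force'].round(1),'w',s['width'])
    y=s['tool_rot'][2];p=b['R'].T@(s['eef_pos'][:2]-b['t']);print('board pos',p.round(1),s['eef_pos'][2].round(1),'yawerr deg',np.degrees(y-b['th']).round(2))
    for q in pts:
        d=b['R']@np.float64(q[:2])+b['t']-s['eef_pos'][:2]
        print(q,'cm',((d@[np.cos(y),np.sin(y)])/10).round(2),((d@[np.sin(y),-np.cos(y)])/10).round(2),((s['eef_pos'][2]-q[2])/10).round(2))
E
python3 - <<'E'
from h import *
print('450,0 in board',b['R'].T@(np.array([450,0])-b['t']))
print('cork,spanner',(U('top',full([[252,412],[418,470],[300,487]]),[60,22,22])[:,:2]-b['t'])@b['R'])
go((-90,-296,190),(25,-40,190))
E
```

```text
clock: 0.77
eef_pos: [296.6, -333.5, 193.4]
tool_rot: [-3.141, 0.0, 0.148]
force: [0.9, 0.2, 0.5]
width: 0.2
gripper_force: 0.0
450,0 in board [ -87.52785793 -295.84580327]
cork,spanner [[-36.54016268  53.45138476]
 [-69.23055193  -3.23443026]
 [-67.98055634  43.35823568]]
t 0.7667 F [0.9 0.2 0.5] w 0.18555886288422335
board pos [-288.8 -602.9] 193.4 yawerr deg -0.04
(-90, -296, 190) cm 19.85 -30.7 0.34
(25, -40, 190) cm 31.33 -56.31 0.34
```

```bash
python3 -m inch '[[[2.1,-3.3,0,0],[4.2,-6.6,0,0],[6.3,-9.9,0,0],[8.5,-13.2,0,0],[10.7,-16.5,0,0],[12.8,-19.8,0,0],[15,-23.1,0,0],[17.1,-26.4,0,0]]]' && python3 -m inch '[[[2,-3.4,0,0],[3.9,-7,0,0],[5.7,-10.6,0,0],[7.5,-14.2,0,0],[9.2,-17.8,0,0],[10.9,-21.4,0,0],[12.6,-25,0,0],[13.6,-27.5,0,0]]]'
python3 - <<'E'
from h import *
go((22,-40,190),(22,-40,75))
E
```

```text
clock: 1.43
eef_pos: [426.7, -47.2, 193.5]
tool_rot: [3.142, -0.0, 0.149]
force: [0.6, -1.5, -0.5]
width: -0.2
gripper_force: 0.0
clock: 2.1
eef_pos: [520.4, 247.6, 193.2]
tool_rot: [-3.14, -0.001, 0.152]
force: [1.2, 0.3, 0.2]
width: 0.1
gripper_force: 0.0
t 2.1 F [1.2 0.3 0.2] w 0.06907677894747596
board pos [ 18.9 -61.4] 193.2 yawerr deg 0.15
(22, -40, 190) cm 0.31 -2.14 0.32
(22, -40, 75) cm 0.31 -2.14 11.82
```

```bash
python3 -m inch '[[[0.4,-2.1,2,0],[0.4,-2.1,5,0],[0.4,-2.1,8,0],[0.4,-2.1,10.5,0],[0.4,-2.1,11.7,0],[0.4,-2.1,11.7,0],[0.4,-2.1,11.7,0]]]'
python3 - <<'E'
from h import *
go((-75,-40,76))
crop(get_image('scene'),'s1.png',220,150,240,180,3)
E
```

```text
clock: 2.68
eef_pos: [520.4, 264.1, 75.9]
tool_rot: [3.141, 0.002, 0.149]
force: [-0.6, -0.2, 0.0]
width: -0.1
gripper_force: 0.0
t 2.6833 F [-0.6 -0.2  0. ] w -0.1329762273160741
board pos [ 21.4 -45.2] 75.9 yawerr deg -0.02
(-75, -40, 76) cm -9.64 -0.51 -0.01
```

View pics/s1.png

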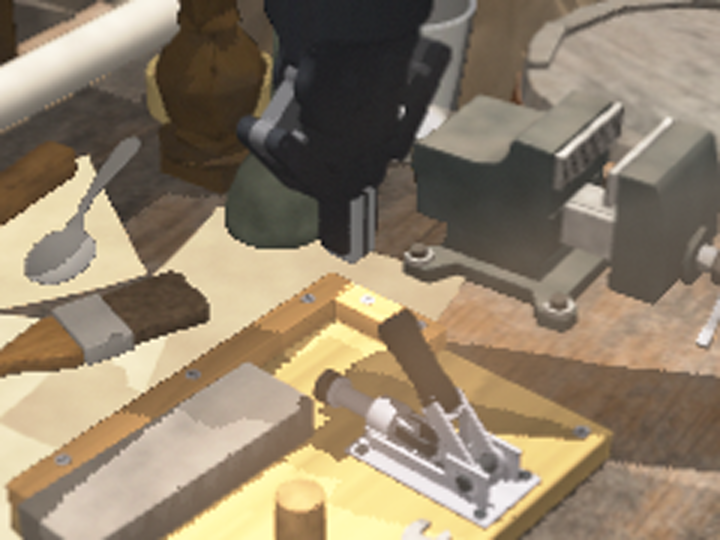

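The crop shows the closed fingertips at (350,258), behind the lever. The lever tip is at (395,320), where I predicted it. The stone lies left of the foot. I'll push the lever open now.

```bash
python3 -m inch '[[[-1.2,-0.5,0,0],[-2.4,-0.5,0,0],[-3.6,-0.5,0,0],[-4.8,-0.5,0,0],[-6,-0.5,0,0],[-7.2,-0.5,0,0],[-8.4,-0.5,0,0],[-9.4,-0.5,0,0]]]'
python3 - <<'E'
from h import *
go((-85,-40,76))
crop(get_image('scene'),'s2.png',280,180,200,150,3)
E
```

```text
clock: 3.4
eef_pos: [427.5, 255.9, 78.1]
tool_rot: [-3.14, -0.003, 0.149]
force: [-0.5, -0.3, -0.1]
width: -0.1
gripper_force: 0.0
t 3.4 F [-0.5 -0.3 -0.1] w -0.14682704760523885
board pos [-71.7 -39.4] 78.1 yawerr deg -0.02
(-85, -40, 76) cm -1.33 0.06 0.21
```

View pics/s2.png

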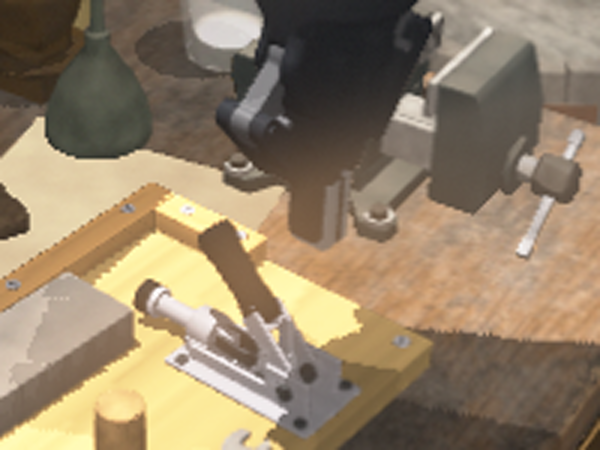

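The crop shows the lever still shut, with its tip at (215,230). The fingertips are at (320,245), beyond it, so the fingers missed. I'll check them against the projection in both cameras.

Run:
```python
from h import *
s=sensors.read_state();p=s['eef_pos'];print(p,s['clock'])
for n in('scene','top'): print(n,P(n,[p,p+[0,0,40]]).round())
a=get_image('scene')[150:330,250:490];c=get_image('top')[180:380,250:450]
cv2.imwrite('pics/b.png',np.hstack([cv2.resize(a,(480,360)),cv2.resize(c,(320,320))[:, :].copy() if 0 else cv2.copyMakeBorder(cv2.resize(c,(320,320)),0,40,0,0,0)]))
```

```text
[424.8754874  255.26371493  77.72011228] 3.45
scene [[385. 283.]
 [386. 259.]]
top [[325. 346.]
 [325. 347.]]
```

View pics/b.png

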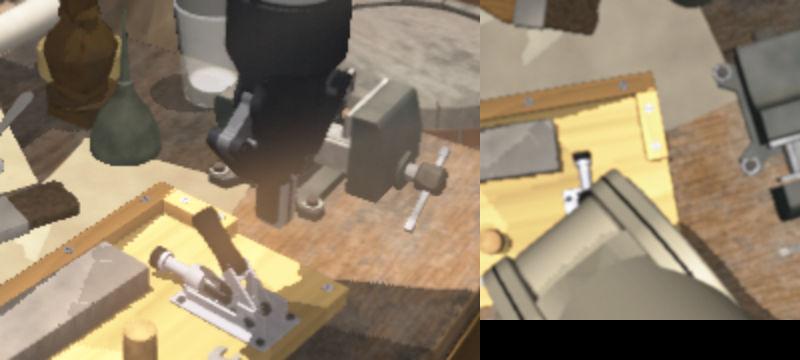

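Run:
```python
from h import *
print(P('scene',[[520.4,264.1,75.9],[520.4,264.1,113]]).round())
for z in (78,95,115): 
    q=U('scene',[[387,261],[337,236]],z); print(z,q.round(), ((q[:,:2]-b['t'])@b['R']).round())
go()
```

```text
[[335. 256.]
 [335. 235.]]
78 [[459. 217.  78.]
 [556. 229.  78.]] [[-47. -83.]
 [ 51. -86.]]
95 [[443. 234.  95.]
 [537. 246.  95.]] [[-60. -63.]
 [ 35. -66.]]
115 [[424. 254. 115.]
 [514. 266. 115.]] [[-75. -40.]
 [ 16. -43.]]
t 3.55 F [-0.1 -0.2  0.4] w -0.003547652946961956
board pos [-71.6 -39.5] 77.5 yawerr deg 0.01
```

In both pictures the tip fits the commanded x and y exactly, but at a height of about 114 instead of 77. I'll check that by touching the bare board at board (42,-70).

```bash
python3 -m inch '[[[2.8,0.8,0,0],[5.6,1.6,0,0],[8.4,2.4,0,0],[11.2,3,0,0],[11.4,3,1,0],[11.4,3,2,0],[11.4,3,3,0],[11.4,3,3.5,0]]]'; python3 -m inch '[[[0,0,0.3,0],[0,0,0.6,0],[0,0,0.9,0],[0,0,1.2,0],[0,0,1.5,0],[0,0,1.5,0]]]'
python3 - <<'E'
from h import *
go((42,-70,25))
E
```

```text
clock: 4.22
eef_pos: [542.2, 242.5, 39.7]
tool_rot: [3.141, 0.004, 0.15]
force: [-0.7, 0.5, -1.1]
width: 0.1
gripper_force: 0.0
clock: 4.72
eef_pos: [544.1, 242.5, 26.1]
tool_rot: [3.141, 0.001, 0.149]
force: [-0.4, -0.3, -0.7]
width: -0.0
gripper_force: 0.0
t 4.7167 F [-0.4 -0.3 -0.7] w -0.0038283949583051737
board pos [ 41.6 -70. ] 26.1 yawerr deg -0.01
(42, -70, 25) cm 0.04 -0.0 0.11
```

```bash
python3 -m inch '[[[0,0,0.3,0],[0,0,0.6,0],[0,0,0.9,0],[0,0,1.2,0],[0,0,1.2,0]]]'
python3 - <<'E'
from h import *
go()
print(P('scene',[sensors.read_state()['eef_pos']]))
crop(get_image('scene'),'s4.png',280,180,150,110,4)
E
```

```text
clock: 5.13
eef_pos: [544.0, 242.3, 13.8]
tool_rot: [3.141, 0.001, 0.149]
force: [0.9, -0.5, -0.3]
width: 0.3
gripper_force: 0.0
t 5.1333 F [ 0.9 -0.5 -0.3] w 0.2945185368508108
board pos [ 41.4 -70.2] 13.8 yawerr deg -0.02
[[335.30624639 275.81768502]]
```

View pics/s4.png

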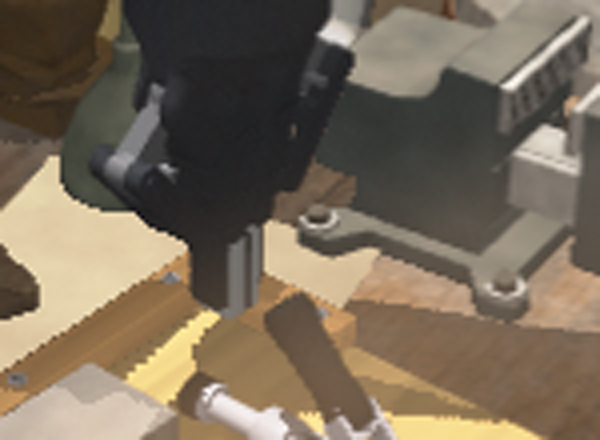

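The reported height is now below the board's top with no contact, so the fingertips really are about 37 mm higher than reported. The picture has them at (235,312). I'll find the exact offset by touching the board.

```bash
python3 -m inch '[[[0,0,0.7,0],[0,0,1.4,0],[0,0,2,0],[0,0,2.4,0],[0,0,2.4,0]]]'; python3 -m inch '[[[0,0,0.2,0],[0,0,0.4,0],[0,0,0.6,0],[0,0,0.6,0]]]';python3 -m inch '[[[0,0,0.2,0],[0,0,0.3,0],[0,0,0.3,0]]]'
```

```text
clock: 5.6
eef_pos: [543.5, 242.2, -10.8]
tool_rot: [3.141, 0.002, 0.149]
force: [0.6, -0.0, -0.6]
width: -0.2
gripper_force: 0.0
clock: 5.93
eef_pos: [544.3, 242.5, -15.7]
tool_rot: [3.141, 0.0, 0.149]
force: [-0.5, 0.3, 0.5]
width: 0.4
gripper_force: 0.0
clock: 6.18
eef_pos: [544.3, 242.5, -18.6]
tool_rot: [3.142, 0.0, 0.149]
force: [-0.7, 0.6, -0.4]
width: -0.2
gripper_force: 0.0
```

```bash
python3 -m inch '[[[0,0,0.2,0],[0,0,0.2,0],[0,0,0.2,0]]]'; python3 -m inch '[[[0,0,0.2,0],[0,0,0.2,0],[0,0,0.2,0]]]'
```

```text
clock: 6.43
eef_pos: [544.7, 242.7, -19.7]
tool_rot: [-3.141, -0.001, 0.149]
force: [-0.5, 0.1, 5.0]
width: -0.3
gripper_force: 3.0
clock: 6.68
eef_pos: [544.8, 242.7, -19.8]
tool_rot: [-3.142, -0.001, 0.149]
force: [-5.0, -2.5, 20.9]
width: -0.0
gripper_force: 10.7
```

Contact came at a reported -19.7, so true tip height is reported + 37.5 (visible finger length below the body is also only about 37 mm). Next I'll rise to a true 86 (reported 48) and line up behind the lever.

```bash
python3 -m inch '[[[0,0,-1.5,0],[0,0,-4.5,0],[0,0,-7,0],[-0.8,-1.2,-7.1,0],[-1.6,-3,-7.1,0],[-1.6,-3,-7.1,0]]]'
python3 - <<'E'
from h import *
go((-70,-40,48))
E
```

```text
clock: 7.18
eef_pos: [521.4, 274.7, 49.0]
tool_rot: [-3.138, 0.001, 0.154]
force: [-0.4, 1.1, 0.3]
width: -0.1
gripper_force: 0.0
t 7.1833 F [-0.4  1.1  0.3] w -0.08440343852753286
board pos [ 23.9 -34.8] 49.0 yawerr deg 0.26
(-70, -40, 48) cm -9.39 0.48 0.1
```

```bash
python3 -m inch '[[[-1.2,0,0,0],[-2.4,0,0,0],[-3.6,0,0,0],[-4.8,0,0,0],[-6,0,0,0],[-7.2,0,0,0],[-8.4,0,0,0],[-9.6,0,0,0]]]' ; python3 -m inch '[[[-0.6,0,0,0],[-0.6,0,0,0],[0.5,0,-1,0],[1,0,-4,0],[1,0,-6,0],[1,-3,-6,0],[1,-6,-6,0],[1,-9,-6,0]]]'
python3 - <<'E'
from h import *
go()
cv2.imwrite('pics/s5.png',get_image('scene')[150:390,220:480])
E
```

```text
clock: 7.85
eef_pos: [476.3, 265.1, 67.1]
tool_rot: [-3.12, -0.086, 0.135]
force: [50.1, -18.2, 107.9]
width: 0.6
gripper_force: 56.2
clock: 8.52
eef_pos: [424.8, 346.5, 107.9]
tool_rot: [3.141, 0.002, 0.148]
force: [-1.6, 0.6, 0.2]
width: 0.3
gripper_force: 0.0
t 8.5167 F [-1.6  0.6  0.2] w 0.29033201823870813
board pos [-60.9  50.6] 107.9 yawerr deg -0.07
```

View pics/s5.png

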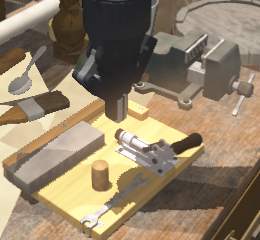

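The crop shows the lever open, its grip pointing over the front edge near (190,140), as the predicted tip (198,140) said. The stone and cork are unmoved. The force peaked high because I met the grip's end face, so on the way back I'll come in lower, under the grip. Next I'll square the stone against the rail.

```bash
python3 - <<'E'
from h import *
go((-8,15,108),(-8,15,-5),(17,15,-5))
E
python3 -m inch '[[[1.8,1.2,0,0],[3.6,2.4,0,0],[5.2,3.6,0,0],[5.2,3.6,3,0],[5.2,3.6,6,0],[5.2,3.6,9,0],[5.2,3.6,11.2,0],[5.2,3.6,11.2,0]]]'
python3 - <<'E'
from h import *
go((17,15,-5))
E
```

```text
t 8.5667 F [-0.2  6.8 -0.2] w -0.24465319339441308
board pos [-61.7  59.9] 107.9 yawerr deg 0.41
(-8, 15, 108) cm 5.34 4.53 -0.01
(-8, 15, -5) cm 5.34 4.53 11.29
(17, 15, -5) cm 7.84 4.55 11.29
clock: 9.23
eef_pos: [477.8, 315.6, -8.9]
tool_rot: [3.137, 0.01, 0.15]
force: [-0.5, -1.4, 0.1]
width: 0.2
gripper_force: 0.0
t 9.2333 F [-0.5 -1.4  0.1] w 0.17467234626999842
board pos [-13.1  12.1] -8.9 yawerr deg 0.03
(17, 15, -5) cm 3.01 -0.29 -0.39
```

```bash
python3 -m inch '[[[0.5,0,-0.1,0],[1,0,-0.2,0],[1.4,0,-0.2,0],[1.7,0,-0.2,0],[2,0,-0.2,0],[2.2,0,-0.2,0],[2.4,0,-0.2,0],[2.5,0,-0.2,0]]]'; python3 -m inch '[[[0.1,0,0,0],[0.2,0,0,0],[0.3,0,0,0],[0.3,0,0,0]]]'
python3 - <<'E'
from h import *
go()
E
```

```text
clock: 9.9
eef_pos: [506.9, 321.7, -1.2]
tool_rot: [3.141, 0.001, 0.149]
force: [-4.8, -1.9, 3.0]
width: -0.3
gripper_force: 1.9
clock: 10.23
eef_pos: [507.4, 321.8, -1.7]
tool_rot: [3.14, 0.005, 0.15]
force: [-8.2, -1.3, 6.3]
width: 0.1
gripper_force: 4.1
t 10.2333 F [-8.2 -1.3  6.3] w 0.13560095951927445
board pos [17.1 13.9] -1.7 yawerr deg 0.02
```

The stone is flush on the rail: the finger stopped at x = 17.1, as computed, with about 8 N. Now I'll go round to its left end.

```bash
python3 -m inch '[[[-0.6,0,0,0],[-0.6,0,-3,0],[-0.6,0,-6,0],[0.5,-3.5,-6,0],[1.5,-7,-6,0],[2.5,-10.5,-6,0],[3.2,-14,-6,0],[3.2,-15.6,-6,0]]]';python3 -m inch '[[[0,0,2,0],[0,0,4,0],[0,0,6,0],[0,0,6.8,0],[0,0,6.8,0],[0,0,6.8,0]]]';  python3 - <<'E'
from h import *
go((50,67,-9))
crop(get_image('top'),'t6.png',180,220,220,160,2)
E
```

```text
clock: 10.9
eef_pos: [519.5, 488.8, 59.1]
tool_rot: [-3.135, -0.005, 0.152]
force: [0.3, 0.4, 0.8]
width: -0.1
gripper_force: 0.0
clock: 11.4
eef_pos: [519.4, 481.7, -9.4]
tool_rot: [-3.141, -0.001, 0.149]
force: [-0.3, 0.9, 0.2]
width: 0.3
gripper_force: 0.0
t 11.4 F [-0.3  0.9  0.2] w 0.34924386291740045
board pos [ 52.7 170.2] -9.4 yawerr deg -0.04
(50, 67, -9) cm -0.27 10.32 -0.04
```

View pics/t6.png

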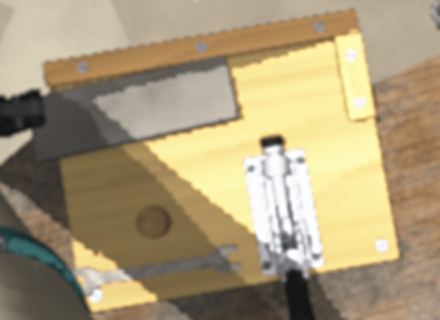

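The crop shows the stone flush along the rail with its right end near (235,100). The lever is open at (298,295), and the gripper is left of the stone at (20,115). I'll push along the rail.

```bash
python3 -m inch '[[[-0.1,0.8,0,0],[-0.2,1.6,0,0],[-0.2,2.4,0,0],[-0.2,3.2,0,0],[-0.2,4,0,0],[-0.2,4.8,0,0],[-0.2,5.6,0,0],[-0.2,6.4,0,0]]]';python3 -m inch '[[[0,0.7,0,0],[0,1.4,0,0],[0,2,0,0],[0,2.5,0,0],[0,2.9,0,0],[0,3.2,0,0],[0,3.4,0,0],[0,3.4,0,0]]]';  python3 - <<'E'
from h import *
go((50,67,-9))
E
```

```text
clock: 12.12
eef_pos: [526.8, 419.1, -8.5]
tool_rot: [-3.139, -0.002, 0.149]
force: [-0.8, 6.8, 4.0]
width: 0.2
gripper_force: 2.8
clock: 12.78
eef_pos: [532.0, 385.0, -8.6]
tool_rot: [-3.14, -0.002, 0.149]
force: [-0.1, 3.8, 3.1]
width: -0.2
gripper_force: 2.1
t 12.7833 F [-0.1  3.8  3.1] w -0.15605695661943716
board pos [50.8 72.7] -8.6 yawerr deg -0.03
(50, 67, -9) cm -0.08 0.57 0.04
```

```bash
python3 -m inch '[[[0,0.15,0,0],[0,0.3,0,0],[0,0.4,0,0],[0,0.5,0,0],[0,0.5,0,0]]]';python3 -m inch '[[[0,0.1,0,0],[0,0.2,0,0],[0,0.3,0,0],[0,0.3,0,0]]]';  python3 - <<'E'
from h import *
go((50,67,-9))
E
```

```text
clock: 13.2
eef_pos: [532.4, 380.7, -8.7]
tool_rot: [-3.139, -0.002, 0.149]
force: [-0.0, 5.7, 4.6]
width: -0.1
gripper_force: 2.7
clock: 13.53
eef_pos: [532.8, 378.3, -8.7]
tool_rot: [-3.138, -0.002, 0.15]
force: [-0.3, 7.2, 4.4]
width: 0.0
gripper_force: 3.2
t 13.5333 F [-0.3  7.2  4.4] w 0.015633157608774647
board pos [50.5 66. ] -8.7 yawerr deg 0.02
(50, 67, -9) cm -0.05 -0.1 0.03
```

```bash
python3 -m inch '[[[0,0.1,0,0],[0,0.2,0,0],[0,0.2,0,0],[0,0.2,0,0]]]'; python3 -m inch '[[[0,0.1,0,0],[0,0.2,0,0],[0,0.2,0,0],[0,0.2,0,0]]]';python3 - <<'E'
from h import *
go()
E
```

```text
clock: 13.87
eef_pos: [532.8, 378.3, -8.6]
tool_rot: [-3.136, -0.003, 0.151]
force: [-0.5, 9.3, 3.0]
width: 0.0
gripper_force: 4.6
clock: 14.2
eef_pos: [532.7, 378.3, -8.5]
tool_rot: [-3.134, -0.003, 0.151]
force: [-0.8, 12.3, 2.9]
width: -0.4
gripper_force: 6.0
t 14.2 F [-0.8 12.3  2.9] w -0.371543523549662
board pos [50.5 66. ] -8.5 yawerr deg 0.13
```

The finger has stopped with the force rising, so the stone is home against the stop. Now I'll go round to the front of the lever.

```bash
python3 -m inch '[[[0,-0.6,0,0],[0,-1.2,0,0],[0,-1.2,-3,0],[0,-1.2,-6,0],[0,-1.2,-9,0],[0,-1.2,-12,0],[-2,0.5,-12,0],[-5,2,-12,0]]]'
python3 - <<'E'
from h import *
go((-158,-40,110),(-158,-40,38))
E
```

```text
clock: 14.87
eef_pos: [490.0, 343.7, 111.9]
tool_rot: [3.141, -0.005, 0.146]
force: [0.2, -1.0, -1.2]
width: 0.1
gripper_force: 0.0
t 14.8667 F [ 0.2 -1.  -1.2] w 0.10101898963358322
board pos [ 3.1 38.1] 111.9 yawerr deg -0.18
(-158, -40, 110) cm -16.09 7.86 0.19
(-158, -40, 38) cm -16.09 7.86 7.39
```

```bash
python3 -m inch '[[[-2.6,1.4,0,0],[-5.3,2.8,0,0],[-8,4.2,0,0],[-10.7,5.6,0,0],[-13.3,7,0,0],[-15.8,8.2,0,0],[-15.8,8.2,0,0],[-15.8,8.2,0,0]]]'
python3 - <<'E'
from h import *
go((-158,-40,110),(-158,-40,38))
E
```

```text
clock: 15.53
eef_pos: [341.2, 238.0, 110.3]
tool_rot: [3.139, 0.002, 0.147]
force: [0.5, 1.4, 0.3]
width: 0.3
gripper_force: 0.0
t 15.5333 F [0.5 1.4 0.3] w 0.25200234295896246
board pos [-159.8  -44.3] 110.3 yawerr deg -0.1
(-158, -40, 110) cm 0.18 -0.43 0.03
(-158, -40, 38) cm 0.18 -0.43 7.23
```

```bash
python3 -m inch '[[[0.1,-0.4,2,0],[0.1,-0.4,4.5,0],[0.1,-0.4,6.5,0],[0.1,-0.4,7.2,0],[0.1,-0.4,7.2,0],[0.1,-0.4,7.2,0]]]'
python3 - <<'E'
from h import *
go((-150,-40,38),(-120,-40,42),(-65,-40,50))
E
```

```text
clock: 16.03
eef_pos: [343.4, 244.6, 38.4]
tool_rot: [3.141, 0.0, 0.148]
force: [-0.1, 0.8, -0.5]
width: -0.1
gripper_force: 0.0
t 16.0333 F [-0.1  0.8 -0.5] w -0.1459877829965545
board pos [-156.6  -38.1] 38.4 yawerr deg -0.05
(-150, -40, 38) cm 0.66 0.19 0.04
(-120, -40, 42) cm 3.66 0.19 -0.36
(-65, -40, 50) cm 9.16 0.18 -1.16
```

```bash
python3 -m inch '[[[0.5,0.1,0,0],[1,0.1,0,0],[1.4,0.1,0,0],[1.8,0.1,0,0],[2.2,0.1,-0.1,0],[2.6,0.1,-0.2,0]]]';python3 -m inch '[[[0.5,0,-0.1,0],[1,0,-0.2,0],[1.5,0,-0.3,0],[2,0,-0.4,0]]]'
```

```text
clock: 16.53
eef_pos: [369.2, 247.7, 40.8]
tool_rot: [-3.141, -0.0, 0.149]
force: [-0.6, 0.5, 1.1]
width: -0.1
gripper_force: 0.5
clock: 16.87
eef_pos: [389.1, 250.7, 44.7]
tool_rot: [-3.142, -0.0, 0.149]
force: [-1.7, 0.8, 0.7]
width: -0.2
gripper_force: 0.6
```

```bash
python3 -m inch '[[[0.5,0,-0.1,0],[1,0,-0.2,0],[1.5,0,-0.3,0],[2,0,-0.4,0],[2.5,0,-0.4,0],[3,0,-0.4,0],[3,0,0.2,0],[3,0,0.5,0]]]';python3 - <<'E'
from h import *
go((-80,-40,42),(-45,-40,42))
crop(get_image('scene'),'s7.png',270,180,180,140,3)
E
```

```text
clock: 17.53
eef_pos: [418.2, 254.9, 38.9]
tool_rot: [3.141, 0.0, 0.149]
force: [-0.9, 0.6, 0.0]
width: -0.1
gripper_force: 0.5
t 17.5333 F [-0.9  0.6  0. ] w -0.11119368930848345
board pos [-81.1 -39.1] 38.9 yawerr deg -0.04
(-80, -40, 42) cm 0.11 0.09 -0.31
(-45, -40, 42) cm 3.61 0.09 -0.31
```

View pics/s7.png

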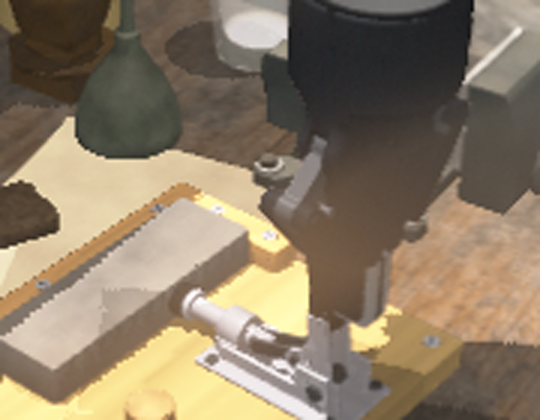

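The crop shows the stone against the stop and rail, its right end at (220,230). The lever is near upright at the fingers, about (330,310). I'll push on slowly.

```bash
python3 -m inch '[[[0.4,0,0,0],[0.8,0,0,0],[1.2,0,0,0],[1.5,0,0,0],[1.8,0,0,0],[2,0,0,0]]]';python3 -m inch '[[[0.2,0,0,0],[0.4,0,0,0],[0.6,0,0,0],[0.6,0,0,0]]]';python3 - <<'E'
from h import *
go((-45,-40,42))
E
```

```text
clock: 18.08
eef_pos: [438.9, 258.2, 39.7]
tool_rot: [-3.141, -0.001, 0.149]
force: [-0.7, -0.4, -0.0]
width: -0.3
gripper_force: 0.3
clock: 18.42
eef_pos: [444.9, 259.1, 39.7]
tool_rot: [-3.141, -0.001, 0.148]
force: [0.1, -0.3, 0.1]
width: 0.2
gripper_force: 0.0
t 18.4167 F [ 0.1 -0.3  0.1] w 0.2358841531695154
board pos [-54.1 -38.9] 39.7 yawerr deg -0.05
(-45, -40, 42) cm 0.91 0.11 -0.23
```

```bash
python3 -m inch '[[[0.2,0,0,0],[0.4,0,0,0],[0.4,0,0,0]]]';python3 -m inch '[[[0.2,0,0,0],[0.4,0,0,0],[0.4,0,0,0]]]';python3 -m inch '[[[0.2,0,0,0],[0.2,0,0,0],[0.2,0,0,0]]]';python3 - <<'E'
from h import *
go()
crop(get_image('scene'),'s8.png',290,200,150,110,4)
E
```

```text
clock: 18.67
eef_pos: [448.5, 259.6, 39.6]
tool_rot: [-3.141, -0.001, 0.149]
force: [0.4, 0.2, -0.4]
width: -0.3
gripper_force: 0.0
clock: 18.92
eef_pos: [452.4, 260.2, 39.6]
tool_rot: [-3.141, -0.001, 0.149]
force: [0.4, 1.0, -0.2]
width: 0.3
gripper_force: 0.0
clock: 19.17
eef_pos: [453.8, 260.4, 39.5]
tool_rot: [-3.142, -0.0, 0.149]
force: [-0.0, 0.3, 0.1]
width: 0.0
gripper_force: 0.0
t 19.1667 F [-0.   0.3  0.1] w 0.044321712370223226
board pos [-45.  -38.9] 39.5 yawerr deg -0.02
```

View pics/s8.png

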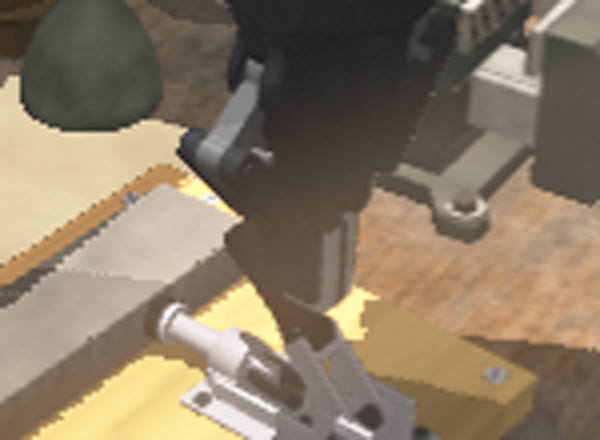

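The crop shows the lever leaning to the rail, tip at about (240,235), close to the shut prediction, and the foot at the stone. No force has been felt yet, so I'll push on gently.

```bash
python3 -m inch '[[[0.2,0,0,0],[0.4,0,0,0],[0.4,0,0,0]]]';python3 -m inch '[[[0.2,0,0,0],[0.4,0,0,0],[0.4,0,0,0]]]';python3 - <<'E'
from h import *
go()
R,t=b['R'],b['t']
for a in (0,.14,.3,.45):
    e=.82+a; print(a,P('scene',[[*(R@[-70+85*np.cos(e),-40]+t),31+85*np.sin(e)]]))
E
```

```text
clock: 19.47
eef_pos: [454.4, 260.3, 39.2]
tool_rot: [3.14, 0.006, 0.15]
force: [-6.6, -1.0, 5.6]
width: -0.2
gripper_force: 4.1
clock: 19.72
eef_pos: [454.5, 260.2, 39.0]
tool_rot: [3.139, 0.013, 0.151]
force: [-13.1, -0.3, 12.3]
width: -0.2
gripper_force: 8.5
t 19.7167 F [-13.1  -0.3  12.3] w -0.2428422109704262
board pos [-44.4 -39.2] 39.0 yawerr deg 0.08
0 [[350.2601613 256.4633399]]
0.14 [[355.41579751 254.64925597]]
0.3 [[362.06626046 253.81407532]]
0.45 [[368.90353001 254.29333846]]
```

The position is fixed while the force rises, so the lever looks to be hard against its shut stop. I'll withdraw and look.

```bash
python3 -m inch '[[[-1,0,-0.2,0],[-2,0,-1,0],[-2.5,0,-4,0],[-2.5,0,-7,0],[-4.5,2,-9,0],[-6.5,5,-9,0],[-8,8.5,-9,0],[-9,12.4,-9,0]]]';python3 -m inch '[[[0,3,0,0],[0,6,0,0],[0,9,0,0],[0,11,0,0],[0,11,0,0],[0,11,0,0]]]'
python3 - <<'E'
from h import *
go()
a=get_image('scene');c=get_image('top')
A=cv2.resize(a[225:325,290:415],None,fx=3.2,fy=3.2,interpolation=2);C=cv2.resize(c[225:365,240:390],None,fx=2.5,fy=2.5,interpolation=2)
H=max(A.shape[0],C.shape[0]);pad=lambda i:cv2.copyMakeBorder(i,0,H-i.shape[0],0,0,0)
cv2.imwrite('pics/f.png',np.hstack([pad(A),pad(C)]))
R,t=b['R'],b['t']
for x,y,z in((28,-100,42),(28,52,42),(76,-100,42),(76,-100,33)): print(x,y,z,((P('top',[[*(R@[x,y]+t),z]])[0]-[240,225])*2.5+[400,0]).round(),((P('scene',[[*(R@[x,y]+t),z]])[0]-[290,225])*3.2).round())
E
```

```text
clock: 20.38
eef_pos: [389.9, 125.3, 130.6]
tool_rot: [-3.141, -0.002, 0.152]
force: [0.5, -0.9, -0.7]
width: 0.1
gripper_force: 0.0
clock: 20.88
eef_pos: [407.8, 15.7, 130.1]
tool_rot: [3.141, -0.002, 0.145]
force: [0.0, 0.3, -0.5]
width: 0.3
gripper_force: 0.0
t 20.8833 F [ 0.   0.3 -0.5] w 0.28260083936389674
board pos [-126.9 -274.1] 130.1 yawerr deg -0.21
28 -100 42 [683. 111.] [205. 101.]
28 52 42 [429. 154.] [-10. 251.]
76 -100 42 [669.  32.] [132.  65.]
76 -100 33 [669.  34.] [132.  79.]
```

View pics/f.png

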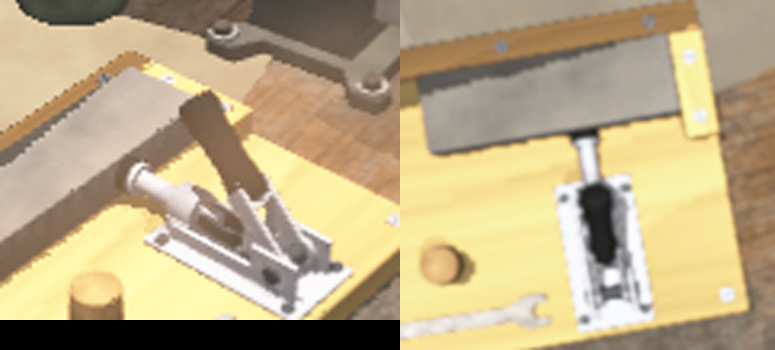

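The left view shows the lever tip at (195,98), or full-image (351,256). That matches the shut, locked angle (350,256); unlocked it would sit at 355 or more. The foot is against the stone at (130,180). In the right view the stone touches the stop at (675,75) and the rail, and the cork and spanner haven't moved. I'm handing it in.

```bash
python3 -c "
from cell import order
print(order.finish_job())"
```

```text
the job is handed in; nothing more can be done
None
```

The job is handed in at about 21 s: the lever was flipped open, the stone pushed up against the end stop and rail, and the lever snapped shut with the foot on the stone. One risk is that I read about 120 N at the wrist (108 N of it vertical) when the fingers met the grip's end face while opening the lever, right at the 120 N limit, and I can't confirm the peak stayed under it.

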